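# Close the dosing pump housing and hold it shut

### The arm

A 6-joint arm with a two-finger parallel gripper is mounted at the origin on the work surface. World frame = base frame: x ahead of the robot, y to its left, z up, the work surface at z = 0. Lengths are in m, angles in rad, forces in N, time in s.
With the tool pointing down it reaches from about 0.325 to 0.775 m from the base axis. Payload 5.5 kg.
Tool frame: the origin (TCP) lies at the very end of the fingers, on their centre line; the grasp point (between the pads) lies 19 mm behind it; z points along the fingers, y is the line along which they close (so a half turn about z gives the same grasp; the last joint's range is limited). The gripper opens to 85 mm and grips with 20 to 120 N. Pads are 22 mm wide; open, the fingers measure 114 mm over their backs; the gripper's body (76 mm by 85 mm) begins 54 mm behind the grasp point. The pads swing forward as they close: fully open they stand 13 mm farther back than shut.
Start: joints at [1.086, 0.091, 1.231, -0, 1.82, -0.057], TCP at [0.249, 0.546, 0.231] pointing down, gripper open.
Joint ranges: [-2.87, 2.87], [-0.86, 2.18], [0.17, 2.46], [-1.51, 4.65], [0.06, 2.69], [-2.65, 2.65]. Speed limits (rad/s): [2.57, 2.57, 3.01, 3.14, 3.14, 3.14].

### API

Orientations are given as a 3x3 rotation matrix whose columns are the frame's x, y, z axes.
In Python, from plant import robot gives the robot as it stands.
- The arm moves only by the tool step_arm, never from a script. Its argument "plan" is a list of rows, each a list of 2 entries, a list of its own where there are three numbers: the shift along the tool's x, y, z in units of 0.3 m (1.0 is 0.3 m), then the turn, a rotation vector about the tool's x, y, z in units of 45 degrees (1.0 is 45 degrees). In form: [[[tx, ty, tz], [wx, wy, wz]], ...]. A call has 1 to 8 rows; each row shifts and turns the commanded pose from where the row before left it, along the tool's axes as they then stand; what a row does not reach is not made up. A row lasts 1/10 s, in which the tool goes at most 50 mm and 8.59 degrees, less where a joint would pass 70% of its speed; a pose out of reach is approached as far as the arm can. A call with a number of a shift or a turn outside -1 to 1 is refused whole. A call with a gripper value outside its range is refused whole. "hand" is the opening, from -1 (shut) to 1 (fully open), set as the call begins (left out, the last holds). The fingers move at their own pace and stop on an object; "grip_force" is the grip in N (left out, the last holds). Time passes only in rows, so rows that do not move let the fingers close. It gives the time, the measured TCP pose, the force, the opening and the grip force at its end, in the units of the state.
- robot.get_state(): the state, without advancing time (a new reading comes with each control period).
- robot.read_camera(name): name is "scene" or "top" or "wrist"; returns (picture, depth): 400x640x3 uint8, blue, green, red; 400x640 float32, m along the optical axis (not along the pixel's ray), 0 where there is no reading.
- robot.calibration(name): a dict with "K" (3x3 intrinsics, pixels), "extrinsics" (4x4, takes a point from world to camera coordinates). Camera axes: x right, y up, looking along -z (the intrinsics and any distortion apply to the point x, -y, -z); pixel columns grow to the right and rows downward; lengths in m; the calibration is good to about 2 mm. A picture is of the moment at which its call begins: read the wrist's pose just before it. calibration takes no time and is no camera call; for the wrist camera it gives the pose at the moment of the call.
- robot.close_job(): hands the job in; it is judged then, once.
The state is a dict: "t": time; "qpos": joint angles; "qvel": joint speeds; "effort": joint torques, N m; "ee_pos": TCP position; "tool_rot": TCP orientation; "wrist_force": force on the tool from outside, world axes, zero at the start; "ft_torque": the same for the moment, N m; "width": finger opening in m; "finger_force": force on a finger pad.
Only numpy, scipy, OpenCV 4.12 (cv2) and the standard library are available. Lean on these libraries where they do the work, as an engineer would, in place of code of your own. Each camera call takes 0.05 s, during which the arm holds its last target. There are 200 camera calls.

### The job

The cover half of the bottle filler's dosing pump is in the grey service case: swing the latch lever on the case's front fully aside, open the lid until it stands upright, leave both open, and lift the cover out. Fit it onto the dowels of the pump's lower half (wide hole on the thick dowel, narrow hole on the thin one) and press it down against the springy seal until the two halves meet with no gap. Finish while still holding the cover pressed shut, without letting go, and leave the bottle, jar and screwdriver where they are.

Things in the scene. Friction and masses are not known exactly. Their poses are not given: they have to be found in the camera images.
- case: Grey plastic service case fixed to the bench, 140 (x) x 180 (y) x 75 mm high without its lid, walls and floor 5 mm thick. Origin: centre of its underside; z up; -x is its front with the latch, +x its back with the lid hinge.
- latch (a joint): Angle of the flat steel latch lever on the case's front, rad: 0 = pointing straight back over the lid's front edge (locked, its tongue physically blocks the lid), up to 1.65 = swung aside. The tongue is clear of the lid from 1.2. It turns about a vertical axis at latch_pivot; as the value grows the knob swings from the case's -x side towards its -y side (counter-clockwise seen from above). Light friction (about 1.5 N at the knob); stays where left.
- latch_pivot (a point): Point on the latch's vertical axis, 20 mm in front of the case's front wall on its centre line, 83.5 mm above the bench, at the underside of the lever (lever about 8 mm thick, 14 mm wide, tongue reaching 36 mm from the axis).
- latch_knob (a point): The latch's round upright steel knob, diameter 14 mm, at the lever's tail 40 mm from the axis. The point is on the knob's axis, 15 mm below its top; the knob stands 36 mm up from the lever's top, from 92 to 128 mm above the bench.
- lid (a joint): Lid angle, rad: 0 = closed, grows as the lid opens upward and backward to 1.75; 1.57 = upright (its free edge is then 215 mm above the bench, just behind the case). Stiff hinge: it stays at any angle; takes about 5 N at the handle.
- lid_hinge (a point): Middle of the lid's hinge line, on the case's back upper edge (75 mm up); the hinge line runs along the case's y axis.
- lid_handle (a point): Middle of the round steel bar handle on the lid's top: bar 10 mm thick, 80 mm long between its two legs, along the case's y axis. With the lid closed it lies 115 mm in front of the hinge and 50 mm above it, its axis 42 mm over the lid's top face (lid 8 mm thick, 140 x 180 mm, front edge 25 mm in front of the bar). The lid's panel is under it.
- cover_port (a point): The loose cover half of the pump: aluminium plate 60 (x) x 104 (y) x 22 mm thick with a rectangular inlet port in the middle of its top, 30 (x) x 36 (y) x 40 mm high, to grasp it by. About 0.3 kg. The point is the port's centre, 42 mm above the plate's underside, 20 mm below the port's top; z up, y from the narrow hole towards the wide hole. At the start it lies flat on the case's floor, port up, under the lid.
- hole_wide (a point): Centre of the cover's wide hole (19 mm, straight through the plate) at the plate's underside; 34 mm from the middle on the cover's +y side.
- hole_narrow (a point): Centre of the cover's narrow hole (13 mm, through) at the plate's underside; 34 mm from the middle on the cover's -y side.
- base: The pump's lower half, aluminium, fixed to the bench: block 60 (x) x 104 (y) mm on a 90 x 150 x 10 mm foot, flat rim 50 mm above the bench. Origin: centre of its underside; z up; a short pipe stub points to -x. Two upright steel dowels stand on the rim, 18 mm high, the upper 8 mm tapered.
- dowel_thick (a point): Root of the thick dowel (16 mm) at the rim, 34 mm from the middle on the base's +y side.
- dowel_thin (a point): Root of the thin dowel (10 mm) at the rim, 34 mm from the middle on the base's -y side.
- seal (a joint): How far the black spring-loaded rubber seal pad (50 x 40 mm) between the dowels is pushed in, m: 0 = standing 6 mm proud of the rim, 0.006 = flush with the rim. Needs about 5.5 N to start and 12.5 N when flush (the cover's weight of some 3 N alone does not move it). Flush, the cover's underside rests on the rim.
- bottle_mid (a point): Bystander: blue bottle with red cap, 64 mm across, 190 mm high; point at mid-height.
- jar_mid (a point): Bystander: white jar, 70 mm across, 90 mm high; point at mid-height.
- driver_grip (a point): Bystander: screwdriver lying on the bench, 190 mm long; point on its handle.
Not all that is in view belongs to the job. What is shaped like the base but orange is not meant.

How it is judged:
On the way, in this order (a step that is already met when the one before it is completed fails the run):
1. the latch lever is swung clear while the lid is still shut (value of joint latch above 1.25 rad and value of joint lid below 0.1 rad), for 0.1 s.
2. the lid stands open (value of joint lid above 1.3 rad), for 0.2 s.
3. the cover is lifted clear of the case (height (world z) of cover_port above 0.115 m), for 0.1 s.
4. the cover sits over both dowels, the right way round (horizontal distance between hole_wide and dowel_thick below 0.005 m and horizontal distance between hole_narrow and dowel_thin below 0.005 m and z of each of hole_wide, hole_narrow in the frame of base below 0.06 m), for 0.1 s.
At the end, for the whole second after the job is handed in: Both holes of the cover lie within 3.5 mm of the roots of their own dowels (wide on thick, narrow on thin), the seal is pushed in by at least 4.5 of its 6 mm, the fingers still bear on the cover with over 3 N, the cover is still, and the lid (over 1.2 rad) and latch (over 1.1 rad) are still open (distance between hole_wide and dowel_thick below 0.0035 m and distance between hole_narrow and dowel_thin below 0.0035 m and value of joint seal above 0.0045 m and contact force between the fingers and cover above 3 N and linear speed of cover below 0.02 m/s and value of joint lid above 1.2 rad and value of joint latch above 1.1 rad); the arm keeps its last pose, push and grip.
It fails at once if the bottle was moved (distance of bottle_mid from where it was at the start of the episode above 0.03 m).
It fails at once if the jar was moved (distance of jar_mid from where it was at the start of the episode above 0.03 m).
It fails at once if the screwdriver was moved (distance of driver_grip from where it was at the start of the episode above 0.03 m).
It also fails if it takes over 72 s, if anything falls off the work surface, if the arm or the gripper's body presses on something with over 40 N, if the wrist force passes 120 N, or if a joint passes its speed limit or range.

## Working session

There is one attempt and no reset: what is moved stays moved. The work goes in short steps, Python scripts to look and compute and a tool call to move; the robot and the scene stay as the last step left them, time stands still between calls to the robot, and variables do not carry over. Pictures are saved under pics/ and viewed, at most 10 in all, crops included, and the job is handed in when it is done.

Besides the shell and the picture viewer there is one more tool, called after "Call:" by a JSON object that holds its "fn" and its "kwargs", one argument or row to a line. step_arm: Moves the arm, as the interface text tells. Its arguments: {"type":"object","properties":{"plan":{"type":"array","items":{"type":"array"}},"hand":{"type":"number"},"grip_force":{"type":"number"}},"required":["plan"]}

```bash
mkdir -p pics; cat > h.py <<'E'
import numpy as np, cv2
from plant import robot
def cam(n):
    c=robot.calibration(n); im,d=robot.read_camera(n); return im,d,np.array(c["K"]),np.array(c["extrinsics"])
def cloud(d,K,E):
    v,u=np.mgrid[0:d.shape[0],0:d.shape[1]]
    p=np.stack([(u-K[0,2])/K[0,0]*d,-(v-K[1,2])/K[1,1]*d,-d],-1)
    return (p-E[:3,3])@E[:3,:3]
def ray(u,v,z,K,E):
    r=np.array([(u-K[0,2])/K[0,0],-(v-K[1,2])/K[1,1],-1])@E[:3,:3]
    o=-E[:3,3]@E[:3,:3]
    return o+r*(z-o[2])/r[2]
E
python3 - <<'E'
from h import *
for n in("top","scene"):
    im,d,K,E=cam(n); cv2.imwrite(f"pics/{n}0.png",im); np.savez(f"{n}0.npz",im=im,d=d,K=K,E=E); print(K,robot.calibration(n).keys(),(d>0).mean())
s=robot.get_state();print(s)
E
```

```text
[[460.03496897   0.         313.71405572]
 [  0.         460.03496897 192.90693173]
 [  0.           0.           1.        ]] dict_keys(['K', 'extrinsics']) 0.99601171875
[[440.35216186   0.         322.94771027]
 [  0.         440.35216186 208.16276948]
 [  0.           0.           1.        ]] dict_keys(['K', 'extrinsics']) 0.9914296875
{'t': 0.1, 'qpos': array([ 1.08629950e+00,  9.17673085e-02,  1.23181380e+00, -1.82071332e-05,
        1.81978237e+00, -5.67208254e-02]), 'qvel': array([-1.28518632e-03,  2.79198063e-05, -1.93060382e-03,  3.84286996e-04,
        1.90395323e-03, -7.16792765e-04]), 'effort': array([ 2.15219705e-03, -4.60215926e+01, -4.19221509e+01, -1.63030404e-04,
        1.05639143e-02, -2.78003984e-05]), 'ee_pos': array([0.24880498, 0.54569335, 0.23024637]), 'tool_rot': array([[-9.09888733e-01,  4.14851587e-01, -8.09170782e-04],
       [ 4.14852368e-01,  9.09887373e-01, -1.57523951e-03],
       [ 8.27636677e-05, -1.76897909e-03, -9.99998432e-01]]), 'wrist_force': array([ 0.19063333,  0.8132868 , -0.28538414]), 'ft_torque': array([ 0.04393889, -0.00403865,  0.03621449]), 'finger_force': 0.0, 'width': 0.08546111078312368}
```

View pics/top0.png

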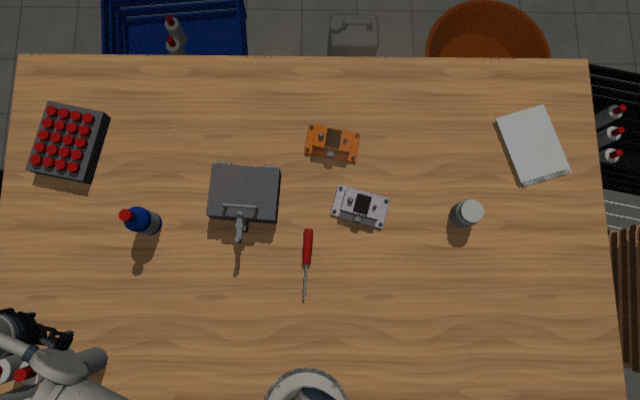

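View pics/scene0.png

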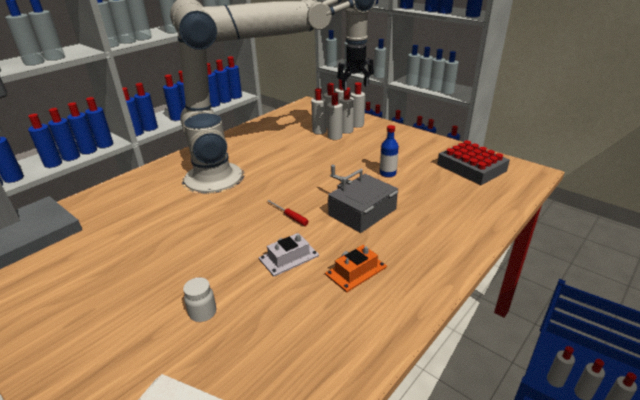

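The top view shows the case at (244,193) with the knob near (239,238), the pump base at (360,207), the orange decoy at (332,143), the bottle at (140,220), the jar at (466,213) and the screwdriver at (306,260). The latch and handle face the robot.

```bash
python3 - <<'E'
from h import *
Z=np.load("top0.npz");im,d,K,E=[Z[k] for k in("im","d","K","E")]
P=cloud(d,K,E); print("cam",-E[:3,3]@E[:3,:3])
def reg(u0,u1,v0,v1,z0,z1,name):
    M=np.zeros(d.shape,bool);M[v0:v1,u0:u1]=1
    M&=(P[...,2]>z0)&(P[...,2]<z1); p=P[M]
    if len(p)<5: print(name,len(p));return
    r=cv2.minAreaRect((p[:,:2]*1000).astype(np.float32))
    print(name,len(p),"rect c",np.round(r[0],1),"size",np.round(r[1],1),"ang",round(r[2],1),"z",np.round(np.percentile(p[:,2],[5,50,95]),4),"mean",np.round(p[:,:2].mean(0),4))
reg(200,290,155,260,.075,.09,"lid top")
reg(200,290,155,225,.105,.14,"handle")
reg(225,260,210,280,.088,.14,"latch+knob")
reg(225,260,222,280,.115,.14,"knob")
reg(320,400,175,240,.004,.02,"base foot")
reg(320,400,175,240,.042,.06,"base rim")
reg(320,400,175,240,.058,.08,"dowels")
reg(110,170,195,250,.02,.2,"bottle")
reg(440,490,190,240,.02,.12,"jar")
reg(290,320,220,310,.006,.05,"driver")
crop=lambda a,b,c,e,f:cv2.resize(im[c:e,a:b],None,fx=f,fy=f,interpolation=cv2.INTER_CUBIC)
A=crop(195,295,155,275,5);B=crop(315,405,175,240,4)
out=np.zeros((600,500+0,3),np.uint8);out=A
c=np.zeros((600,800,3),np.uint8);c[:,:440]=A[:,:440];c[:260,440:800]=B
cv2.imwrite("pics/crop1.png",c)
E
```

```text
cam [0.35275366 0.00633505 1.27536364]
lid top 3480 rect c [543.2 169.3] size [180.8 215.5] ang 85.8 z [0.0795 0.0838 0.0877] mean [0.5756 0.1659]
handle 143 rect c [528.3 170.1] size [89.1 10.5] ang 85.4 z [0.1235 0.1292 0.1332] mean [0.528 0.17 ]
latch+knob 219 rect c [479.1 162.2] size [83.9 82.9] ang 9.8 z [0.0897 0.0942 0.1289] mean [0.4767 0.1726]
knob 26 rect c [443.1 172.8] size [10.2 12.9] ang 1.9 z [0.1247 0.1285 0.1314] mean [0.4431 0.1727]
base foot 1081 rect c [ 543.6 -150.8] size [181.4 223.7] ang 0.0 z [0.0042 0.0091 0.0155] mean [ 0.5384 -0.1466]
base rim 813 rect c [ 537.1 -147.4] size [104.2  78.6] ang 74.4 z [0.0458 0.0519 0.0586] mean [ 0.5438 -0.1494]
dowels 126 rect c [ 546.5 -147.3] size [61.8 58.1] ang 31.8 z [0.0581 0.0599 0.0683] mean [ 0.5469 -0.1451]
bottle 850 rect c [494.8 425. ] size [56.9 64.1] ang 68.2 z [0.0383 0.1252 0.1909] mean [0.4921 0.4158]
jar 700 rect c [ 520.2 -430.5] size [65.7 64.4] ang 70.2 z [0.0308 0.0885 0.0938] mean [ 0.5183 -0.4253]
driver 452 rect c [388.    5.1] size [234.2  76.2] ang 0.5 z [0.0066 0.0218 0.0285] mean [ 0.4115 -0.0005]
```

View pics/crop1.png

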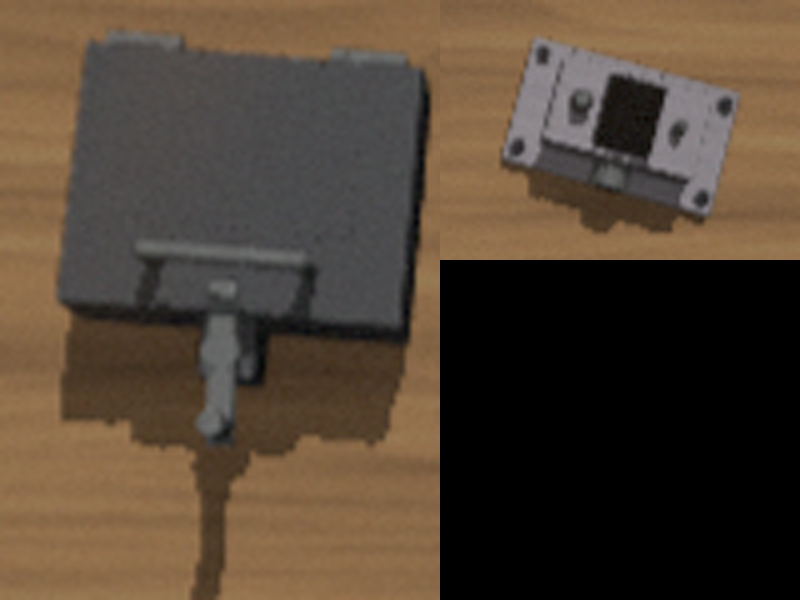

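```bash
cat > rel.py <<'E'
# rel.py x y z yawdeg_of_tool_y : shift (units) in present tool axes, then turn (units)
import sys; from h import *
from scipy.spatial.transform import Rotation as Ro
x,y,z,a=map(float,sys.argv[1:5]); a=np.radians(a)
s=robot.get_state(); R=s["tool_rot"]
Y=np.array([np.cos(a),np.sin(a),0]);Zt=np.array([0,0,-1.]);T=np.stack([np.cross(Y,Zt),Y,Zt],1)
print("t",round(s["t"],2),"pos",s["ee_pos"].round(4),"q",s["qpos"].round(2),"w",round(s["width"],4),"ff",s["finger_force"],"F",s["wrist_force"].round(1))
print("shift",(R.T@(np.array([x,y,z])-s["ee_pos"])/.3).round(3),"turn",(Ro.from_matrix(R.T@T).as_rotvec()/np.radians(45)).round(3),
 "shift after turn",(T.T@(np.array([x,y,z])-s["ee_pos"])/.3).round(3))
E
python3 rel.py .443 .174 .20 85.5
```

```text
t 0.1 pos [0.2488 0.5457 0.2302] q [ 1.09  0.09  1.23 -0.    1.82 -0.06] w 0.0855 ff 0.0 F [ 0.2  0.8 -0.3]
shift [-1.103 -0.859  0.102] turn [-0.002 -0.    -0.445] shift after turn [-0.743 -1.184  0.101]
```

Call:
{"fn": "step_arm", "kwargs": {
  "plan": [
    [[-0.11, -0.086, 0], [0, 0, 0]],
    [[-0.11, -0.086, 0], [0, 0, 0]],
    [[-0.11, -0.086, 0], [0, 0, 0]],
    [[-0.11, -0.086, 0], [0, 0, 0]],
    [[-0.11, -0.086, 0], [0, 0, 0]],
    [[-0.11, -0.086, 0], [0, 0, 0]],
    [[-0.11, -0.086, 0], [0, 0, 0]],
    [[-0.11, -0.086, 0], [0, 0, 0]]
  ]
}}

```text
t: 0.9
ee_pos: [0.4038, 0.247, 0.2309]
tool_rot: [[-0.91, 0.415, -0.0], [0.415, 0.91, -0.0], [0.0, -0.0, -1.0]]
wrist_force: [0.3, -0.6, 0.2]
width: 0.0856
finger_force: 0.0
```

Call:
{"fn": "step_arm", "kwargs": {
  "plan": [
    [[-0.11, -0.086, 0], [0, 0, 0]],
    [[-0.11, -0.086, 0], [0, 0, 0]],
    [[0, 0, 0], [0, 0, -0.15]],
    [[0, 0, 0], [0, 0, -0.15]],
    [[0, 0, 0], [0, 0, -0.15]],
    [[0, 0, 0], [0, 0, 0]]
  ],
  "hand": 0.2
}}

```text
t: 1.5
ee_pos: [0.4421, 0.174, 0.2308]
tool_rot: [[-0.997, 0.074, -0.001], [0.074, 0.997, -0.0], [0.001, -0.0, -1.0]]
wrist_force: [0.1, -0.8, -0.7]
width: 0.0515
finger_force: 0.0
```

```bash
python3 rel.py .443 .174 .107 85.5; python3 - <<'E'
from h import *
im,d,K,E=cam("wrist"); cv2.imwrite("pics/w1.png",im); P=cloud(d,K,E)
M=(P[...,2]>.122)&(P[...,2]<.135)
n,l,s,c=cv2.connectedComponentsWithStats(M.astype(np.uint8))
for i in range(1,n):
    if s[i,4]>60: print(s[i],P[l==i].mean(0).round(4), cv2.minAreaRect((P[l==i][:,:2]*1000).astype(np.float32)))
E
```

```text
t 1.5 pos [0.4421 0.174  0.2308] q [ 0.3  -0.24  1.55  0.    1.84 -1.19] w 0.0515 ff 0.0 F [ 0.1 -0.8 -0.7]
shift [-0.003  0.     0.413] turn [-0.    -0.001  0.006] shift after turn [-0.003  0.     0.413]
[316 193  15  16 196] [0.4419 0.1721 0.1275] ((442.22845458984375, 171.9208984375), (12.572577476501465, 13.1923189163208), 85.54412841796875)
[ 569  205   67   59 1537] [0.4882 0.4143 0.1283] ((491.8666076660156, 420.8619689941406), (42.35322952270508, 57.422264099121094), 61.72121810913086)
[281 279  93  12 946] [0.5257 0.1701 0.128 ] ((527.3060302734375, 169.2710418701172), (89.1602554321289, 10.725757598876953), 85.36288452148438)
```

View pics/w1.png

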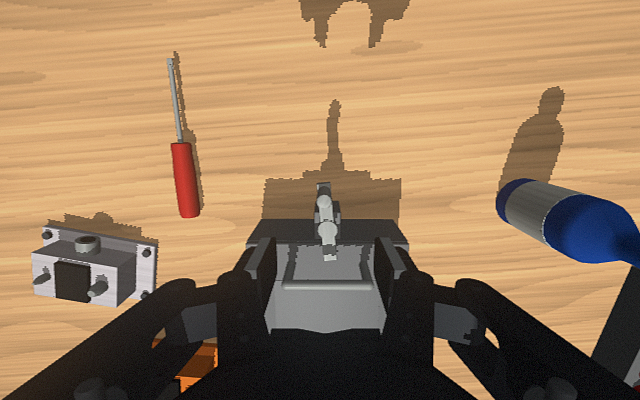

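The wrist view shows the knob at (323,200), between the fingers, and the lid bar at (327,285). Next I descend on the knob and grip it.

Call:
{"fn": "step_arm", "kwargs": {
  "plan": [
    [[0, -0.007, 0.1], [0, 0, 0]],
    [[0, 0, 0.1], [0, 0, 0]],
    [[0, 0, 0.1], [0, 0, 0]],
    [[0, 0, 0.08], [0, 0, 0]],
    [[0, 0, 0.033], [0, 0, 0]],
    [[0, 0, 0], [0, 0, 0]]
  ]
}}

```text
t: 2.15
ee_pos: [0.4411, 0.172, 0.1058]
tool_rot: [[-0.997, 0.076, -0.003], [0.076, 0.997, -0.001], [0.003, -0.001, -1.0]]
wrist_force: [0.2, 0.4, -0.5]
width: 0.0514
finger_force: 0.0
```

Call:
{"fn": "step_arm", "kwargs": {
  "plan": [
    [[0, 0, 0], [0, 0, 0]],
    [[0, 0, 0], [0, 0, 0]],
    [[0, 0, 0], [0, 0, 0]],
    [[0, 0, 0], [0, 0, 0]],
    [[0, 0, 0], [0, 0, 0]],
    [[0, 0, 0], [0, 0, 0]]
  ],
  "hand": -1,
  "grip_force": 25
}}

```text
t: 2.75
ee_pos: [0.4427, 0.1725, 0.109]
tool_rot: [[-0.997, 0.074, 0.003], [0.074, 0.997, 0.001], [-0.003, 0.001, -1.0]]
wrist_force: [-1.6, 1.3, 6.2]
width: 0.013
finger_force: 24.6
```

Call:
{"fn": "step_arm", "kwargs": {
  "plan": [
    [[0, 0, -0.012], [0, 0, 0]],
    [[-0.005, -0.034, 0], [0, 0, 0]],
    [[-0.013, -0.032, 0], [0, 0, 0]],
    [[-0.021, -0.028, 0], [0, 0, 0]],
    [[-0.028, -0.021, 0], [0, 0, 0]],
    [[-0.032, -0.013, 0], [0, 0, 0]],
    [[-0.03, -0.005, 0], [0, 0, 0]],
    [[0, 0, 0], [0, 0, 0]]
  ]
}}

```text
t: 3.55
ee_pos: [0.474, 0.1335, 0.1093]
tool_rot: [[-0.997, 0.071, -0.011], [0.071, 0.997, 0.008], [0.011, 0.007, -1.0]]
wrist_force: [-13.2, 15.3, -0.5]
width: 0.0126
finger_force: 24.5
```

```bash
python3 rel.py .481 .13 .11 85.5
```

```text
t 3.55 pos [0.474  0.1335 0.1093] q [ 0.2  -0.18  1.71  0.01  1.62 -1.3 ] w 0.0126 ff 24.506511390209198 F [-13.2  15.3  -0.5]
shift [-0.024 -0.01  -0.003] turn [ 0.009 -0.015  0.01 ] shift after turn [-0.024 -0.01  -0.002]
```

Call:
{"fn": "step_arm", "kwargs": {
  "plan": [
    [[-0.025, 0.015, 0], [0, 0, 0]],
    [[-0.005, 0.005, 0], [0, 0, 0]],
    [[0, 0, 0], [0, 0, 0]]
  ]
}}

```text
t: 3.85
ee_pos: [0.4808, 0.1335, 0.1092]
tool_rot: [[-0.997, 0.074, -0.017], [0.074, 0.997, -0.004], [0.017, -0.006, -1.0]]
wrist_force: [-27.0, -5.3, 8.3]
width: 0.0125
finger_force: 27.8
```

Call:
{"fn": "step_arm", "kwargs": {
  "plan": [
    [[0, 0, 0], [0, 0, 0]],
    [[0, 0, 0], [0, 0, 0]],
    [[0, 0, 0], [0, 0, 0]]
  ],
  "hand": 0.0
}}

```text
t: 4.15
ee_pos: [0.4873, 0.1348, 0.1111]
tool_rot: [[-0.997, 0.074, 0.001], [0.074, 0.997, 0.0], [-0.001, 0.0, -1.0]]
wrist_force: [0.0, -0.3, 0.2]
width: 0.0429
finger_force: 0.0
```

Call:
{"fn": "step_arm", "kwargs": {
  "plan": [
    [[0, 0, -0.1], [0, 0, 0]],
    [[0, 0, -0.1], [0, 0, 0]],
    [[0, 0, -0.1], [0, 0, 0]],
    [[0, 0, 0], [0, 0, 0]]
  ]
}}

```text
t: 4.55
ee_pos: [0.489, 0.1352, 0.2066]
tool_rot: [[-0.997, 0.074, 0.009], [0.074, 0.997, 0.002], [-0.009, 0.002, -1.0]]
wrist_force: [0.0, 0.2, -0.2]
width: 0.0425
finger_force: 0.0
```

```bash
python3 rel.py .526 .169 .22 -4.6; python3 - <<'E'
from h import *
im,d,K,E=cam("wrist"); cv2.imwrite("pics/w2.png",im); P=cloud(d,K,E)
M=(P[...,2]>.121)&(P[...,2]<.135)
n,l,s,c=cv2.connectedComponentsWithStats(M.astype(np.uint8))
for i in range(1,n):
    if s[i,4]>60: print(s[i],P[l==i].mean(0).round(4), cv2.minAreaRect((P[l==i][:,:2]*1000).astype(np.float32)))
E
```

```text
t 4.55 pos [0.489  0.1352 0.2066] q [ 0.2  -0.17  1.53 -0.    1.77 -1.29] w 0.0425 ff 0.0 F [ 0.   0.2 -0.2]
shift [-0.115  0.122 -0.044] turn [0.011 0.006 2.007] shift after turn [ 0.122  0.114 -0.045]
[313 190  17  19 246] [0.4817 0.1327 0.1274] ((482.313720703125, 132.45010375976562), (12.858097076416016, 13.461390495300293), 85.22227478027344)
[316 240  49  14 582] [0.5244 0.1452 0.1281] ((525.4945068359375, 145.0706329345703), (40.479007720947266, 10.585200309753418), 86.22023010253906)
[383 240  39  14 350] [0.528  0.1998 0.1279] ((529.1983642578125, 196.992431640625), (32.09105682373047, 9.834625244140625), 85.8326644897461)
```

View pics/w2.png

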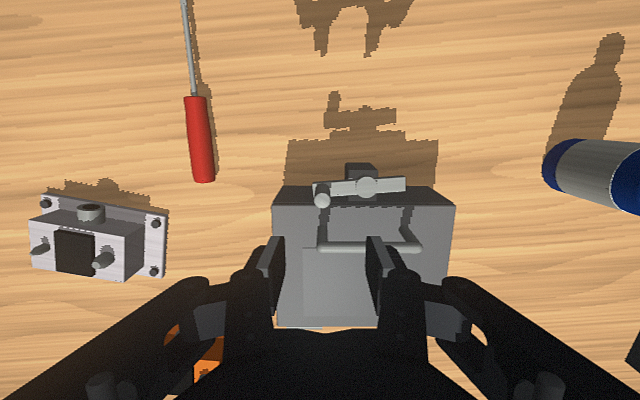

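The latch is at about 1.6 rad: the knob is at (322,198), beside the pivot at (366,186). The bar is at about (370,247). Next I turn 90° above the bar.

Call:
{"fn": "step_arm", "kwargs": {
  "plan": [
    [[-0.058, 0.061, -0.05], [0, 0, 0]],
    [[-0.057, 0.061, 0], [0, 0, 0]],
    [[0, 0, 0], [0, 0, 0.167]],
    [[0, 0, 0], [0, 0, 0.167]],
    [[0, 0, 0], [0, 0, 0.167]],
    [[0, 0, 0], [0, 0, 0.167]],
    [[0, 0, 0], [0, 0, 0.167]],
    [[0, 0, 0], [0, 0, 0.167]]
  ]
}}

```text
t: 5.4
ee_pos: [0.5239, 0.1687, 0.2141]
tool_rot: [[-0.647, 0.762, -0.002], [0.762, 0.647, -0.001], [0.001, -0.002, -1.0]]
wrist_force: [0.3, -0.3, -0.5]
width: 0.0426
finger_force: 0.0
```

Call:
{"fn": "step_arm", "kwargs": {
  "plan": [
    [[0, 0, 0], [0, 0, 0.167]],
    [[0, 0, 0], [0, 0, 0.167]],
    [[0, 0, 0], [0, 0, 0.167]],
    [[0, 0, 0], [0, 0, 0.167]],
    [[0, 0, 0], [0, 0, 0.167]],
    [[0, 0, 0], [0, 0, 0.167]],
    [[0, 0, 0], [0, 0, 0]],
    [[0, 0, 0], [0, 0, 0]]
  ]
}}

```text
t: 6.2
ee_pos: [0.524, 0.1687, 0.2148]
tool_rot: [[0.074, 0.997, -0.002], [0.997, -0.074, -0.0], [-0.001, -0.001, -1.0]]
wrist_force: [-0.4, 0.4, -0.8]
width: 0.0426
finger_force: 0.0
```

```bash
python3 rel.py .526 .169 .110 -4.6
```

```text
t 6.2 pos [0.524  0.1687 0.2148] q [ 0.25 -0.04  1.4  -0.    1.79  0.32] w 0.0426 ff 0.0 F [-0.4  0.4 -0.8]
shift [0.002 0.007 0.349] turn [-0.002  0.001  0.008] shift after turn [0.002 0.007 0.349]
```

Call:
{"fn": "step_arm", "kwargs": {
  "plan": [
    [[0, 0.009, 0.1], [0, 0, 0]],
    [[0, 0, 0.1], [0, 0, 0]],
    [[0, 0, 0.09], [0, 0, 0]],
    [[0, 0, 0.055], [0, 0, 0]],
    [[0, 0, 0], [0, 0, 0]]
  ]
}}

```text
t: 6.7
ee_pos: [0.5253, 0.1682, 0.1091]
tool_rot: [[0.076, 0.997, -0.005], [0.997, -0.076, -0.001], [-0.002, -0.005, -1.0]]
wrist_force: [-0.8, -0.6, -0.8]
width: 0.0427
finger_force: 0.0
```

Call:
{"fn": "step_arm", "kwargs": {
  "plan": [
    [[0, 0, 0], [0, 0, 0]],
    [[0, 0, 0], [0, 0, 0]],
    [[0, 0, 0], [0, 0, 0]],
    [[0, 0, 0], [0, 0, 0]],
    [[0, 0, 0], [0, 0, 0]]
  ],
  "hand": -1,
  "grip_force": 30
}}

```text
t: 7.2
ee_pos: [0.5279, 0.1688, 0.1146]
tool_rot: [[0.077, 0.997, 0.004], [0.997, -0.077, 0.001], [0.001, 0.004, -1.0]]
wrist_force: [0.8, -0.6, 6.5]
width: 0.0086
finger_force: 29.7
```

```bash
python3 rel.py .526 .169 .110 -4.6; python3 - <<'E'
import numpy as np
p0=None
for a in range(0,96,7):
    a=np.radians(a);p=np.array([-115*np.cos(a)+50*np.sin(a),115*np.sin(a)+50*np.cos(a)])/300
    if p0 is not None: print(round(np.degrees(a)),"dy",(p-p0)[0].round(4),"dz",-(p-p0)[1].round(4))
    p0=p
E
```

```text
t 7.2 pos [0.5279 0.1688 0.1146] q [ 0.25 -0.03  1.56 -0.    1.61  0.33] w 0.0086 ff 29.67668741941452 F [ 0.8 -0.6  6.5]
shift [ 0.    -0.006  0.015] turn [ 0.004 -0.002  0.004] shift after turn [ 0.    -0.006  0.015]
7 dy 0.0232 dz -0.0455
14 dy 0.0285 dz -0.0423
21 dy 0.0335 dz -0.0385
28 dy 0.0379 dz -0.0342
35 dy 0.0418 dz -0.0293
42 dy 0.0451 dz -0.024
49 dy 0.0476 dz -0.0183
56 dy 0.0495 dz -0.0123
63 dy 0.0507 dz -0.0062
70 dy 0.051 dz -0.0
77 dy 0.0507 dz 0.0062
84 dy 0.0495 dz 0.0123
91 dy 0.0476 dz 0.0183
```

Call:
{"fn": "step_arm", "kwargs": {
  "plan": [
    [[0, 0.023, -0.045], [0, 0, 0]],
    [[0, 0.028, -0.042], [0, 0, 0]],
    [[0, 0.033, -0.038], [0, 0, 0]],
    [[0, 0.038, -0.034], [0, 0, 0]],
    [[0, 0.042, -0.029], [0, 0, 0]],
    [[0, 0, 0], [0, 0, 0]]
  ]
}}

```text
t: 7.8
ee_pos: [0.5752, 0.1652, 0.1727]
tool_rot: [[0.077, 0.997, -0.001], [0.997, -0.077, 0.001], [0.001, -0.001, -1.0]]
wrist_force: [-11.1, -0.6, 14.7]
width: 0.0083
finger_force: 31.0
```

```bash
python3 rel.py .577 .165 .171 -4.6
```

```text
t 7.8 pos [0.5752 0.1652 0.1727] q [0.22 0.08 1.34 0.   1.72 0.3 ] w 0.0083 ff 31.04006052017212 F [-11.1  -0.6  14.7]
shift [-0.     0.006  0.006] turn [-0.001 -0.001  0.004] shift after turn [-0.     0.006  0.006]
```

Call:
{"fn": "step_arm", "kwargs": {
  "plan": [
    [[0, 0.045, -0.024], [0, 0, 0]],
    [[0, 0.048, -0.018], [0, 0, 0]],
    [[0, 0.05, -0.012], [0, 0, 0]],
    [[0, 0.051, -0.006], [0, 0, 0]],
    [[0, 0.051, 0], [0, 0, 0]],
    [[0, 0.051, 0.006], [0, 0, 0]],
    [[0, 0, 0], [0, 0, 0]]
  ]
}}

```text
t: 8.5
ee_pos: [0.6664, 0.1581, 0.1867]
tool_rot: [[0.077, 0.997, 0.004], [0.997, -0.077, 0.001], [0.002, 0.004, -1.0]]
wrist_force: [3.3, 0.9, 3.0]
width: 0.0085
finger_force: 32.5
```

```bash
python3 rel.py .692 .156 .18 -4.6
```

```text
t 8.5 pos [0.6664 0.1581 0.1867] q [0.18 0.32 1.05 0.   1.77 0.26] w 0.0085 ff 32.461944222450256 F [3.3 0.9 3. ]
shift [-0.     0.086  0.023] turn [ 0.005 -0.002  0.003] shift after turn [-0.     0.086  0.022]
```

Call:
{"fn": "step_arm", "kwargs": {
  "plan": [
    [[0, 0.049, 0.012], [0, 0, 0]],
    [[0, 0.044, 0.017], [0, 0, 0]],
    [[0, 0, 0], [0, 0, 0]],
    [[0, 0, 0], [0, 0, 0]]
  ]
}}

```text
t: 8.9
ee_pos: [0.6934, 0.156, 0.177]
tool_rot: [[0.077, 0.997, 0.003], [0.997, -0.077, 0.001], [0.001, 0.003, -1.0]]
wrist_force: [5.1, 1.1, 3.3]
width: 0.0087
finger_force: 33.1
```

Call:
{"fn": "step_arm", "kwargs": {
  "plan": [
    [[0, 0, 0], [0, 0, 0]],
    [[0, 0, 0], [0, 0, 0]]
  ],
  "hand": -0.35
}}

```text
t: 9.1
ee_pos: [0.6915, 0.1556, 0.1758]
tool_rot: [[0.077, 0.997, -0.002], [0.997, -0.077, -0.001], [-0.001, -0.002, -1.0]]
wrist_force: [-0.2, -0.8, 0.3]
width: 0.0279
finger_force: 0.0
```

Call:
{"fn": "step_arm", "kwargs": {
  "plan": [
    [[0, 0, -0.05], [0, 0, 0]],
    [[0, 0, -0.1], [0, 0, 0]],
    [[0, 0, -0.12], [0, 0, 0]],
    [[0, -0.05, 0], [0, 0, 0]],
    [[0, -0.1, 0], [0, 0, 0]],
    [[0, -0.15, 0], [0, 0, 0]],
    [[0, -0.15, 0], [0, 0, 0]],
    [[0, -0.1, 0], [0, 0, 0]]
  ]
}}

```text
t: 9.9
ee_pos: [0.5251, 0.1686, 0.2591]
tool_rot: [[0.077, 0.997, 0.001], [0.997, -0.077, 0.0], [0.001, 0.001, -1.0]]
wrist_force: [0.4, 0.4, 0.6]
width: 0.0279
finger_force: 0.0
```

Call:
{"fn": "step_arm", "kwargs": {
  "plan": [
    [[0, -0.05, 0], [0, 0, -0.167]],
    [[0, 0, 0], [0, 0, -0.167]],
    [[0, 0, 0], [0, 0, -0.167]],
    [[0, 0, 0], [0, 0, -0.167]],
    [[0, 0, 0], [0, 0, -0.167]],
    [[0, 0, 0], [0, 0, -0.167]],
    [[0, 0, 0], [0, 0, -0.167]],
    [[0, 0, 0], [0, 0, -0.167]]
  ],
  "hand": 1
}}

```text
t: 10.7
ee_pos: [0.5125, 0.1695, 0.2587]
tool_rot: [[-0.829, 0.559, 0.001], [0.559, 0.829, 0.0], [-0.0, 0.0, -1.0]]
wrist_force: [-0.1, 0.4, -0.0]
width: 0.0857
finger_force: 0.0
```

Call:
{"fn": "step_arm", "kwargs": {
  "plan": [
    [[0, 0, 0], [0, 0, -0.167]],
    [[0, 0, 0], [0, 0, -0.167]],
    [[0, 0, 0], [0, 0, -0.167]],
    [[0, 0, 0], [0, 0, -0.167]],
    [[0, 0, 0], [0, 0, 0]]
  ]
}}

```text
t: 11.2
ee_pos: [0.5126, 0.1696, 0.2586]
tool_rot: [[-0.997, 0.073, 0.001], [0.073, 0.997, 0.0], [-0.001, 0.0, -1.0]]
wrist_force: [-0.3, 0.3, -0.4]
width: 0.0858
finger_force: 0.0
```

```bash
python3 rel.py .573 .166 .20 85.5; python3 - <<'E'
from h import *
im,d,K,E=cam("wrist"); cv2.imwrite("pics/w3.png",im); np.savez("w3.npz",im=im,d=d,K=K,E=E)
im,d,K,E=cam("top"); cv2.imwrite("pics/t3.png",im); np.savez("t3.npz",im=im,d=d,K=K,E=E)
P=cloud(d,K,E)
M=(P[...,2]>.14)&(P[...,2]<.225)&(P[...,0]>.61)&(P[...,0]<.74)&(abs(P[...,1]-.16)<.12)
print(M.sum(),cv2.minAreaRect((P[M][:,:2]*1000).astype(np.float32)),P[M].max(0))
E
```

```text
t 11.2 pos [0.5126 0.1696 0.2586] q [ 0.26 -0.06  1.34 -0.    1.87 -1.24] w 0.0858 ff 0.0 F [-0.3  0.3 -0.4]
shift [-0.202  0.003  0.195] turn [0.    0.001 0.007] shift after turn [-0.202  0.004  0.195]
590 ((668.8555908203125, 132.97286987304688), (127.22512817382812, 56.80223846435547), 85.80606842041016) [0.70171466 0.19434669 0.21985858]
```

View pics/w3.png

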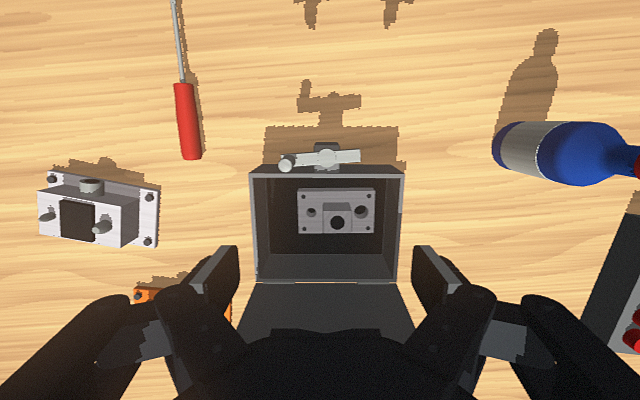

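The lid is upright and the cover is visible at (337,210), with its port at (337,220) and holes at (311,212) and (361,212). I measure the port pose and compare the hole sizes.

```bash
python3 - <<'E'
from h import *
Z=np.load("w3.npz");im,d,K,E=[Z[k] for k in("im","d","K","E")];P=cloud(d,K,E)
inb=np.zeros(d.shape,bool);inb[180:250,265:390]=1
for n,a,b in(("port",.058,.072),("plate",.022,.034)):
    M=inb&(P[...,2]>a)&(P[...,2]<b)
    n_,l,s,c=cv2.connectedComponentsWithStats(M.astype(np.uint8));i=1+s[1:,4].argmax()
    p=P[l==i];print(n,len(p),cv2.minAreaRect((p[:,:2]*1000).astype(np.float32)),p.mean(0).round(4))
g=cv2.cvtColor(im,cv2.COLOR_BGR2GRAY)
for u0 in(301,350):
    print(g[202:222,u0:u0+22]) if 0 else None
    q=g[200:224,u0:u0+24];m=(q<70).astype(np.uint8)
    n_,l,s,c=cv2.connectedComponentsWithStats(m)
    for i in range(1,n_): print(u0,s[i,4],s[i,:4],(c[i]+[u0,200]).round(1), ray(*(c[i]+[u0,200]),.027,K,E).round(4))
cv2.imwrite("pics/c3.png",np.hstack([cv2.resize(im[180:245,290:390],None,fx=4,fy=4,interpolation=cv2.INTER_CUBIC),cv2.resize(im[175:240,30:130],None,fx=4,fy=4,interpolation=cv2.INTER_CUBIC)]))
E
```

```text
port 703 ((565.6010131835938, 179.66458129882812), (35.929805755615234, 30.44740867614746), 86.3563232421875) [0.5638 0.1794 0.0663]
plate 2226 ((565.9714965820312, 179.5679931640625), (104.09733581542969, 61.14617919921875), 86.43531799316406) [0.5608 0.1785 0.0266]
301 28 [7 8 7 5] [311.1 210.1] [0.5604 0.147  0.027 ]
350 76 [ 4  5 13  9] [360.  209.4] [0.5643 0.2132 0.027 ]
```

View pics/c3.png

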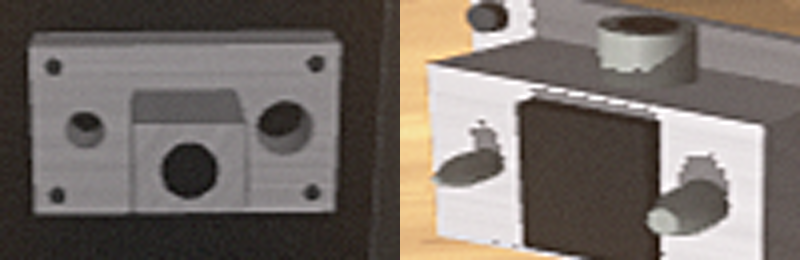

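```bash
python3 - <<'E'
from h import *
E=np.array(robot.calibration("wrist")["extrinsics"]);print(-E[:3,3]@E[:3,:3])
E
python3 rel.py .566 .1796 .12 86.4
```

```text
[0.44512118 0.1745916  0.40028082]
t 11.3 pos [0.5127 0.1696 0.2582] q [ 0.26 -0.06  1.34 -0.    1.87 -1.24] w 0.0855 ff 0.0 F [-0.1 -0.7  0.3]
shift [-0.174  0.047  0.461] turn [ 0.     0.001 -0.019] shift after turn [-0.175  0.044  0.461]
```

Camera is on the robot side, away from the lid. I move over the port and descend.

Call:
{"fn": "step_arm", "kwargs": {
  "plan": [
    [[-0.087, 0.023, 0], [0, 0, -0.019]],
    [[-0.087, 0.022, 0], [0, 0, 0]],
    [[0, 0, 0.12], [0, 0, 0]],
    [[0, 0, 0.12], [0, 0, 0]],
    [[0, 0, 0.12], [0, 0, 0]],
    [[0, 0, 0.08], [0, 0, 0]],
    [[0, 0, 0], [0, 0, 0]],
    [[0, 0, 0], [0, 0, 0]]
  ],
  "hand": 0.4
}}

```text
t: 12.1
ee_pos: [0.5658, 0.1796, 0.1261]
tool_rot: [[-0.998, 0.061, -0.0], [0.061, 0.998, -0.0], [0.0, -0.0, -1.0]]
wrist_force: [0.2, 0.6, 0.8]
width: 0.0598
finger_force: 0.0
```

```bash
python3 rel.py .566 .1796 .033 86.4
```

```text
t 12.1 pos [0.5658 0.1796 0.1261] q [ 0.25  0.08  1.43 -0.    1.63 -1.26] w 0.0598 ff 0.0 F [0.2 0.6 0.8]
shift [-0.001 -0.     0.31 ] turn [-0.    -0.     0.002] shift after turn [-0.001 -0.     0.31 ]
```

Call:
{"fn": "step_arm", "kwargs": {
  "plan": [
    [[0, 0, 0.1], [0, 0, 0]],
    [[0, 0, 0.1], [0, 0, 0]],
    [[0, 0, 0.07], [0, 0, 0]],
    [[0, 0, 0.04], [0, 0, 0]],
    [[0, 0, 0], [0, 0, 0]]
  ]
}}

```text
t: 12.6
ee_pos: [0.5658, 0.1797, 0.0325]
tool_rot: [[-0.998, 0.06, -0.0], [0.06, 0.998, -0.0], [0.0, -0.0, -1.0]]
wrist_force: [-0.1, 0.5, -0.4]
width: 0.0599
finger_force: 0.0
```

Call:
{"fn": "step_arm", "kwargs": {
  "plan": [
    [[0, 0, 0], [0, 0, 0]],
    [[0, 0, 0], [0, 0, 0]],
    [[0, 0, 0], [0, 0, 0]],
    [[0, 0, 0], [0, 0, 0]],
    [[0, 0, 0], [0, 0, 0]]
  ],
  "hand": -1,
  "grip_force": 70
}}

```text
t: 13.1
ee_pos: [0.5673, 0.1801, 0.0352]
tool_rot: [[-0.998, 0.059, 0.004], [0.059, 0.998, 0.001], [-0.004, 0.002, -1.0]]
wrist_force: [-0.9, 0.7, 7.3]
width: 0.0346
finger_force: 71.5
```

Call:
{"fn": "step_arm", "kwargs": {
  "plan": [
    [[0, 0, -0.05], [0, 0, 0]],
    [[0, 0, -0.1], [0, 0, 0]],
    [[0, 0, -0.12], [0, 0, 0]],
    [[0, 0, -0.12], [0, 0, 0]],
    [[0, 0, -0.12], [0, 0, 0]],
    [[0, 0, -0.05], [0, 0, 0]],
    [[0, 0, 0], [0, 0, 0]]
  ]
}}

```text
t: 13.8
ee_pos: [0.5667, 0.1798, 0.2035]
tool_rot: [[-0.998, 0.059, 0.005], [0.059, 0.998, 0.001], [-0.005, 0.001, -1.0]]
wrist_force: [-0.1, -0.6, -3.2]
width: 0.0349
finger_force: 70.5
```

```bash
python3 rel.py .54 -.147 .2 75; python3 - <<'E'
from h import *
Z=np.load("t3.npz");im,d,K,E=[Z[k] for k in("im","d","K","E")];P=cloud(d,K,E)
r=P[190:225,335:385].reshape(-1,3);g=cv2.cvtColor(im,cv2.COLOR_BGR2GRAY)[190:225,335:385]
M=np.zeros(d.shape,np.uint8);M[175:240,320:400]=((P[...,2]>.045)&(P[...,2]<.075))[175:240,320:400]
p=P[M>0]
# rim via plane-cast of pixels instead of depth: contour px -> z=.05
rr=cv2.minAreaRect(np.array([[u,v] for v,u in np.argwhere(M)],np.float32));print(rr,ray(*rr[0],.05,K,E))
D=M.astype(bool)&(cv2.cvtColor(im,cv2.COLOR_BGR2GRAY)<45)
n,l,s,c=cv2.connectedComponentsWithStats(D.astype(np.uint8));i=1+s[1:,4].argmax()
print("seal",s[i],ray(*c[i],.056,K,E),cv2.minAreaRect(np.argwhere(l==i)[:,::-1].astype(np.float32)))
T=M.astype(bool)&(P[...,2]>.0635)
n,l,s,c=cv2.connectedComponentsWithStats(T.astype(np.uint8))
for i in range(1,n):print("dow",s[i,4],c[i],ray(*c[i],.067,K,E))
E
```

```text
t 13.8 pos [0.5667 0.1798 0.2035] q [ 0.25  0.07  1.3  -0.    1.76 -1.26] w 0.0349 ff 70.5190122127533 F [-0.1 -0.6 -3.2]
shift [ 0.024 -1.093  0.01 ] turn [0.002 0.006 0.258] shift after turn [-0.196 -1.075  0.012]
((360.5558776855469, 206.598876953125), (38.64777374267578, 28.584367752075195), 15.52410888671875) [ 0.53669658 -0.14707907  0.05      ]
seal [354 194  17  20 244] [ 0.54354699 -0.15045833  0.056     ] ((361.9411926269531, 203.73533630371094), (13.824529647827148, 17.46256446838379), 14.03624439239502)
dow 20 [349.9  198.85] [ 0.55498236 -0.11685114  0.067     ]
dow 5 [374.2 205.6] [ 0.53691142 -0.18144446  0.067     ]
```

Call:
{"fn": "step_arm", "kwargs": {
  "plan": [
    [[-0.023, -0.12, 0], [0, 0, 0]],
    [[-0.023, -0.12, 0], [0, 0, 0]],
    [[-0.023, -0.12, 0], [0, 0, 0]],
    [[-0.023, -0.12, 0], [0, 0, 0]],
    [[-0.023, -0.12, 0], [0, 0, 0]],
    [[-0.023, -0.12, 0], [0, 0, 0]],
    [[-0.023, -0.12, 0], [0, 0, 0]],
    [[-0.023, -0.12, 0], [0, 0, 0]]
  ]
}}

```text
t: 14.6
ee_pos: [0.6028, -0.1124, 0.1968]
tool_rot: [[-0.998, 0.059, -0.005], [0.059, 0.998, 0.001], [0.005, 0.001, -1.0]]
wrist_force: [1.5, 0.6, -2.9]
width: 0.035
finger_force: 70.9
```

Call:
{"fn": "step_arm", "kwargs": {
  "plan": [
    [[-0.023, -0.12, 0], [0, 0, 0]],
    [[0, 0, 0], [0, 0, 0.13]],
    [[0, 0, 0], [0, 0, 0.13]],
    [[0, 0, 0], [0, 0, 0]],
    [[0, 0, 0], [0, 0, 0]],
    [[0, 0, 0], [0, 0, 0]]
  ]
}}

```text
t: 15.2
ee_pos: [0.6082, -0.1471, 0.1992]
tool_rot: [[-0.966, 0.258, -0.002], [0.258, 0.966, 0.0], [0.002, 0.0, -1.0]]
wrist_force: [-0.1, 0.9, -3.1]
width: 0.0352
finger_force: 71.2
```

```bash
python3 rel.py .545 -.15 .2 75; python3 - <<'E'
from h import *
im,d,K,E=cam("wrist"); cv2.imwrite("pics/w4.png",im); np.savez("w4.npz",im=im,d=d,K=K,E=E)
P=cloud(d,K,E)
for a,b in((.062,.075),(.046,.0525)):
    M=(P[...,2]>a)&(P[...,2]<b)&(abs(P[...,0]-.545)<.08)&(abs(P[...,1]+.15)<.1)
    n,l,s,c=cv2.connectedComponentsWithStats(M.astype(np.uint8))
    for i in range(1,n):
        if s[i,4]>20:
            p=P[l==i];print(s[i],c[i].round(1),p.mean(0).round(4),cv2.minAreaRect((p[:,:2]*1000).astype(np.float32)))
E
```

```text
t 15.2 pos [ 0.6082 -0.1471  0.1992] q [-0.29  0.16  1.21 -0.    1.77 -1.6 ] w 0.0352 ff 71.24544739723206 F [-0.1  0.9 -3.1]
shift [ 0.201 -0.064 -0.002] turn [ 0.    -0.002  0.001] shift after turn [ 0.201 -0.064 -0.003]
[333 122  14  16 163] [339.7 129.5] [ 0.5537 -0.1187  0.0659] ((553.6356201171875, -118.4167251586914), (13.292339324951172, 12.367141723632812), 31.10041046142578)
[264 125   9   9  52] [267.5 128.8] [ 0.5358 -0.1835  0.0648] ((535.7971801757812, -183.68284606933594), (6.901222229003906, 6.707458019256592), 27.99359703063965)
[ 251   96  108   64 4076] [303.8 127.3] [ 0.5435 -0.1516  0.0495] ((544.7420043945312, -151.3008575439453), (104.08262634277344, 60.06178283691406), 74.3951416015625)
```

View pics/w4.png

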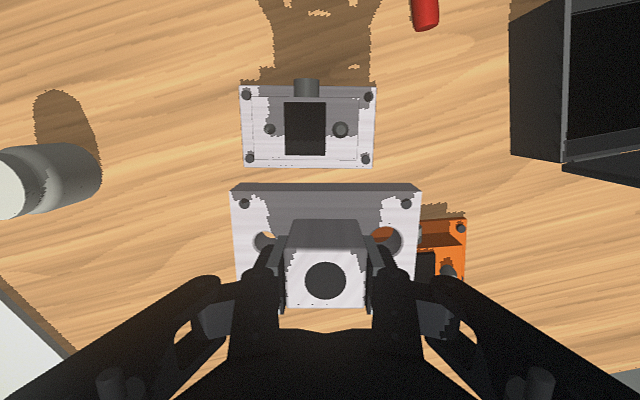

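The wrist view shows the base rim at (304,127), dowels at (340,129) thick and (268,129) thin, and the held cover with its front face along row 190. I measure the cover in hand with the same camera.

```bash
python3 - <<'E'
from h import *
Z=np.load("w4.npz");im,d,K,E=[Z[k] for k in("im","d","K","E")];P=cloud(d,K,E)
T=np.array([.6082,-.1471,.1992])
R=np.array([[-.966,.258],[.258,.966]])  # rows: tool x, tool y
B=np.zeros(d.shape,bool);B[180:320,225:430]=1
h,e=np.histogram(P[B][:,2],np.arange(.15,.26,.002));print([(round(a,3),int(b)) for a,b in zip(e,h) if b>150])
for n,a,b in(("plate",.183,.197),("port",.224,.238)):
    M=B&(P[...,2]>a)&(P[...,2]<b)
    n_,l,s,c=cv2.connectedComponentsWithStats(M.astype(np.uint8))
    for i in range(1,n_):
        if s[i,4]>150:
            p=P[l==i];q=(p[:,:2]-T[:2])@R.T*1000
            print(n,s[i],p[:,2].mean().round(4),"tool xy min/max",np.percentile(q,0.5,axis=0).round(1),np.percentile(q,99.5,axis=0).round(1),[np.round(v,1) for v in cv2.minAreaRect(q.astype(np.float32))])
E
```

```text
[(np.float64(0.17), 209), (np.float64(0.172), 189), (np.float64(0.176), 194), (np.float64(0.178), 206), (np.float64(0.18), 194), (np.float64(0.182), 162), (np.float64(0.184), 199), (np.float64(0.186), 208), (np.float64(0.188), 1562), (np.float64(0.19), 7061), (np.float64(0.206), 157), (np.float64(0.208), 168), (np.float64(0.21), 178), (np.float64(0.212), 200), (np.float64(0.214), 187), (np.float64(0.216), 207), (np.float64(0.218), 202), (np.float64(0.22), 247), (np.float64(0.222), 220), (np.float64(0.224), 250), (np.float64(0.226), 277), (np.float64(0.228), 1125), (np.float64(0.23), 4102), (np.float64(0.232), 207), (np.float64(0.234), 159), (np.float64(0.236), 565), (np.float64(0.242), 251), (np.float64(0.244), 289), (np.float64(0.246), 349), (np.float64(0.248), 317), (np.float64(0.25), 304), (np.float64(0.252), 538), (np.float64(0.254), 402), (np.float64(0.256), 168)]
plate [ 228  187  194   94 9384] 0.1904 tool xy min/max [-18.8 -52.2] [31.6 51.1] [array([ 4.5, -0.5]), array([ 54.7, 104.8]), np.float64(0.1)]
port [ 252  241  146   73 6685] 0.2309 tool xy min/max [-13.2 -29.2] [16.6 28.5] [array([ 1.4, -0.4]), array([62.3, 31. ]), np.float64(89.8)]
```

```bash
python3 rel.py .5464 -.1511 .106 74.4
```

```text
t 15.25 pos [ 0.6084 -0.1471  0.1996] q [-0.29  0.16  1.21 -0.    1.77 -1.6 ] w 0.0349 ff 71.23906016349792 F [ 1.3  1.1 -3.2]
shift [ 0.196 -0.066  0.312] turn [ 0.    -0.001  0.014] shift after turn [ 0.195 -0.068  0.312]
```

Call:
{"fn": "step_arm", "kwargs": {
  "plan": [
    [[0.098, -0.033, 0], [0, 0, 0]],
    [[0.098, -0.033, 0], [0, 0, 0]],
    [[0, 0, 0.1], [0, 0, 0.014]],
    [[0, 0, 0.1], [0, 0, 0]],
    [[0, 0, 0.08], [0, 0, 0]],
    [[0, 0, 0.03], [0, 0, 0]],
    [[0, 0, 0], [0, 0, 0]],
    [[0, 0, 0], [0, 0, 0]]
  ]
}}

```text
t: 16.05
ee_pos: [0.5472, -0.1513, 0.1088]
tool_rot: [[-0.963, 0.271, 0.002], [0.271, 0.963, -0.001], [-0.002, -0.0, -1.0]]
wrist_force: [0.4, -0.1, -3.4]
width: 0.035
finger_force: 71.4
```

```bash
python3 rel.py .5464 -.1511 .088 74.4
```

```text
t 16.05 pos [ 0.5472 -0.1513  0.1088] q [-0.33  0.01  1.53 -0.    1.6  -1.63] w 0.035 ff 71.3830840587616 F [ 0.4 -0.1 -3.4]
shift [0.003 0.    0.069] turn [-0.     0.002 -0.002] shift after turn [0.003 0.    0.069]
```

Call:
{"fn": "step_arm", "kwargs": {
  "plan": [
    [[0.003, 0, 0.02], [0, 0, 0]],
    [[0, 0, 0.02], [0, 0, 0]],
    [[0, 0, 0.015], [0, 0, 0]],
    [[0, 0, 0.01], [0, 0, 0]],
    [[0, 0, 0], [0, 0, 0]],
    [[0, 0, 0], [0, 0, 0]]
  ]
}}

```text
t: 16.65
ee_pos: [0.5457, -0.1511, 0.0878]
tool_rot: [[-0.963, 0.271, -0.0], [0.271, 0.963, 0.0], [0.0, -0.0, -1.0]]
wrist_force: [-0.1, -0.3, -4.0]
width: 0.0349
finger_force: 71.4
```

```bash
python3 rel.py .5464 -.1511 .0808 74.4
```

```text
t 16.65 pos [ 0.5457 -0.1511  0.0878] q [-0.33  0.02  1.56 -0.    1.56 -1.63] w 0.0349 ff 71.38328790664673 F [-0.1 -0.3 -4. ]
shift [-0.002  0.001  0.023] turn [-0.    -0.    -0.003] shift after turn [-0.002  0.001  0.023]
```

Call:
{"fn": "step_arm", "kwargs": {
  "plan": [
    [[-0.001, 0, 0.01], [0, 0, 0]],
    [[0, 0, 0.01], [0, 0, 0]],
    [[0, 0, 0.01], [0, 0, 0]],
    [[0, 0, 0], [0, 0, 0]],
    [[0, 0, 0], [0, 0, 0]],
    [[0, 0, 0], [0, 0, 0]]
  ]
}}

```text
t: 17.25
ee_pos: [0.5465, -0.1513, 0.0813]
tool_rot: [[-0.963, 0.271, 0.002], [0.271, 0.963, -0.001], [-0.002, -0.0, -1.0]]
wrist_force: [-5.0, 1.6, 7.7]
width: 0.0348
finger_force: 72.8
```

Call:
{"fn": "step_arm", "kwargs": {
  "plan": [
    [[0, 0, 0.01], [0, 0, 0]],
    [[0, 0, 0.01], [0, 0, 0]],
    [[0, 0, 0.01], [0, 0, 0]],
    [[0, 0, 0], [0, 0, 0]],
    [[0, 0, 0], [0, 0, 0]],
    [[0, 0, 0], [0, 0, 0]]
  ]
}}

```text
t: 17.85
ee_pos: [0.5466, -0.1513, 0.0801]
tool_rot: [[-0.963, 0.271, 0.005], [0.271, 0.963, -0.002], [-0.006, -0.0, -1.0]]
wrist_force: [-22.8, 7.2, 42.3]
width: 0.0351
finger_force: 77.1
```

Call:
{"fn": "step_arm", "kwargs": {
  "plan": [
    [[0.004, 0, -0.008], [0, 0, 0]],
    [[0, 0, 0], [0, 0, 0]],
    [[0, 0, 0], [0, 0, 0]],
    [[0, 0, 0], [0, 0, 0]]
  ]
}}

```text
t: 18.25
ee_pos: [0.5465, -0.1513, 0.0801]
tool_rot: [[-0.963, 0.271, 0.007], [0.271, 0.963, -0.002], [-0.008, -0.0, -1.0]]
wrist_force: [-11.1, 3.2, 28.9]
width: 0.0351
finger_force: 75.7
```

```bash
python3 rel.py .5464 -.1511 .0808 74.4; python3 - <<'E'
from h import *
im,d,K,E=cam("scene"); P=cloud(d,K,E)
a=im[200:290,235:335];b=im[110:240,300:420]
cv2.imwrite("pics/end.png",np.hstack([cv2.resize(a,(400,360),interpolation=cv2.INTER_CUBIC),cv2.resize(b,(332,360),interpolation=cv2.INTER_CUBIC)]))
im,d,K,E=cam("wrist"); P=cloud(d,K,E)
B=np.zeros(d.shape,bool);B[180:320,225:430]=1
for lo,hi in((.064,.08),(.104,.12)):
    M=B&(P[...,2]>lo)&(P[...,2]<hi);p=P[M];print(np.percentile(p[:,2],[10,50,90]).round(4),cv2.minAreaRect((p[:,:2]*1000).astype(np.float32)))
E
```

```text
t 18.25 pos [ 0.5465 -0.1513  0.0801] q [-0.33  0.02  1.57  0.    1.54 -1.63] w 0.0351 ff 75.68919897079468 F [-11.1   3.2  28.9]
shift [ 0.001  0.001 -0.002] turn [-0.     0.01  -0.003] shift after turn [ 0.001  0.001 -0.002]
[0.0699 0.0715 0.0724] ((542.0570068359375, -150.594970703125), (104.54239654541016, 54.75587844848633), 74.03680419921875)
[0.1093 0.1117 0.1163] ((544.5556030273438, -151.43812561035156), (62.7570915222168, 31.122156143188477), 73.4033432006836)
```

View pics/end.png

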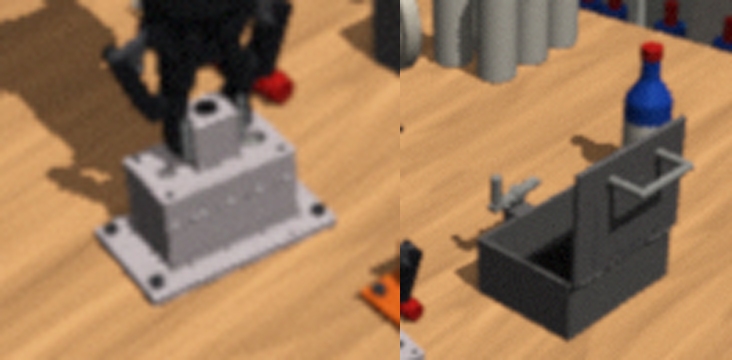

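The end picture shows the cover at (215,160) seated on the base with no gap. The case lid is upright and the latch is aside. The plate top at 0.0715 m matches the flush height.

```bash
python3 -c "
from plant import robot
print(robot.close_job())"
```

```text
the job is handed in; nothing more can be done
None
```

The cover is pressed flush onto the dowels and still held with about 29 N of downward push, the latch and lid are left open, and the job was handed in at about 18 s; the result of the judging was not shown.

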